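# Close the service window of an aligned detector tube with its sprung cover

## Task

The detector's black lens tube stands with its service window open on top. Take the blue spring cover by its rib, press it straight down onto the tube beside the window until both arms have snapped right round underneath, then slide it along the tube, under the hood, until it butts fully home against the square plate, and let go. The detector is aligned, so do not load it harder than the job needs (never over 25 N), and leave the other things on the breadboard where they are.

Things in the scene. Friction and masses are not known exactly. Their poses are not given: they have to be found in the camera images.
- cover: blue nylon sprung cover, about 65 g: C-shaped sleeve 54 mm long (x), bore radius 25 mm, wall 3 mm, open below, alike end for end. Origin on the bore's axis at mid length; y across, z up through the grip rib. Crown reaches 28 mm over the origin; the arms' flared lips end 20 mm below it, 50 mm apart. Starts standing on its lips on the breadboard, any yaw
- cover_rib (a point): centre of the cover's grip rib, 42 mm above the cover's origin: rib 12 mm thick (across y), 32 mm long (x), from 28 to 56 mm above the cover's origin
- detector: dark detector stand, clamped down: base 75 x 58 x 10 mm, post, 72 mm square upright plate, level black lens tube 50 mm in diameter. Origin on the breadboard's top (12 mm above the bench) below the tube axis point where the cover's origin ends when home; x parallel to the tube, towards the plate. Post height is not reported: tube axis 98 to 128 mm above the breadboard; find it by touch or camera
- plate_foot (a point): point on the breadboard below the plate's face, 27 mm along x from the detector's origin. A half-round hood (over the tube's upper half, inner radius 31.5, outer 34 mm) stands out 6 mm from this face: the cover cannot be pressed down there, its end has to slide in under it
- window_foot (a point): point on the breadboard below the middle of the tube's window (cut in its top, 32 mm long; 2 mm from the detector's origin, away from the plate). The bare tube runs from the plate to 95 mm beyond the detector's origin (x = -95 mm), where a lens cell 60 mm in diameter begins. Snap the cover on with its origin at x = -60 to -12 mm
- cover_arm_left (a joint): opening (rad) of the cover's arm at its +y: 0 free, 0.12 at the tube's widest point, 0.015 to 0.02 snapped on, crown down. Lips touch with the cover's origin 27 mm over the tube's axis; spreading takes 8 to 13 N down; past the widest point (13 mm over the axis) this falls to nothing and the arms draw it down, then it rises steeply as the crown lands, origin on the axis: stop there
- cover_arm_right (a joint): the same for the arm at the cover's -y. Held 2 mm off to the side, the cover pushes back with some 12 N; it centres itself if allowed. Snapped on, it slides along the tube with 3 to 7 N and stays where left; at the plate the force rises steeply
- lens_cap: bystander: black lens cap, disc 62 mm in diameter, 13 mm high, lying on the breadboard; origin under its centre
- post_spare: bystander: spare steel post, 13 mm thick, 79 mm high on a 32 mm foot, standing; origin under its centre
- optics_box: bystander: small white and grey optics box, 77 x 57 x 28 mm; origin under its centre
- driver: bystander: orange-handled screwdriver, 150 mm long, lying
There are look-alikes about, which are no part of the job. There is more than one size of the cover; the job needs the middle-sized.

How it is judged (in metres and radians):
On the way, in this order (a step that is already met when the one before it is completed fails the run):
1. the cover's arms are spread over the tube, clear of the hood (value of joint each of cover_arm_left, cover_arm_right above 0.05 rad and x of cover in the frame of detector between -0.07 and -0.006 m and z of cover in the frame of detector above 0.09 m), for 0.05 s.
2. both arms have snapped round the tube, still clear of the hood (value of joint cover_arm_left between 0.004 and 0.04 rad and value of joint cover_arm_right between 0.004 and 0.04 rad and x of cover in the frame of detector between -0.07 and -0.004 m and z of cover in the frame of detector above 0.09 m), for 0.1 s.
At the end, for the whole second after the job is handed in: the cover grips the tube with both arms closed round it (each 0.004 to 0.04 rad open), its end within 2 mm of the plate, in line with the tube within 3 mm and 0.08 rad, rib upright within 0.25 rad, at rest (value of joint cover_arm_left between 0.004 and 0.04 rad and value of joint cover_arm_right between 0.004 and 0.04 rad and z of cover in the frame of detector above 0.09 m and x of cover in the frame of detector between -0.002 and 0.002 m and y of cover in the frame of detector between -0.003 and 0.003 m and angle between the x axis of cover and the x axis of detector, either way round below 0.08 rad and angle between cover's own z axis and vertical below 0.25 rad and linear speed of cover below 0.01 m/s); the robot touches nothing.
It fails at once if the detector is pressed with over 25 N (all contact forces on it, the cover's own squeeze included, total over 40 N) (contact force between detector and anything else above 40 N).
It fails at once if a bystander is moved by over 20 mm (distance of any of lens_cap, post_spare, optics_box, driver from where it was at the start of the episode above 0.02 m).
It also fails if it takes over 64 s, if anything falls off the work surface, if the arm or the gripper's body presses on something with over 40 N, if the wrist force passes 120 N, or if a joint passes its speed limit or range.

## Robot

A 7-joint arm with a two-finger parallel gripper is mounted at the origin on the work surface. World frame = base frame: x ahead of the robot, y to its left, z up, the work surface at z = 0. Lengths are in mm, angles in rad, forces in N, time in s.
With the tool pointing down it reaches from about 425 to 875 mm from the base axis. Payload 4.7 kg.
Tool frame: the origin (TCP) lies between the finger pads; the fingertips stand 8 mm ahead of it and the grasp point (between the pads) lies 11 mm behind it; z points along the fingers, y is the line along which they close (so a half turn about z gives the same grasp; the last joint's range is limited). The gripper opens to 85 mm and grips with 20 to 120 N. Pads are 22 mm wide; open, the fingers measure 114 mm over their backs; the gripper's body (76 mm by 85 mm) begins 54 mm behind the grasp point. The pads swing forward as they close: fully open they stand 13 mm farther back than shut.
Start: joints at [-1.251, 0.321, -0.07, 1.45, 0.023, 1.371, -0.057], TCP at [195.715, 619.857, 209.349] pointing down, gripper open.
Joint ranges: [-2.86, 2.86], [-0.3, 2.09], [-1.38, 1.24], [0.06, 2.45], [-1.56, 4.7], [0.09, 2.05], [-2.69, 2.69]. Speed limits (rad/s): [2.57, 2.57, 3.14, 3.14, 3.14, 3.14, 3.14].

## Interface

Orientations are given as a rotation vector (axis times angle).
In Python, from bench import read_state, get_image, get_calibration, close_job gives the robot as it stands.
- The arm moves only by the tool step_arm, never from a script. Its argument "rows" is a list of rows, each a list of 4 numbers: the shift along the tool's x, y, z in m, then the turn about the tool's z in rad. In form: [[dx, dy, dz, roll], ...]. A call has 1 to 20 rows; each row shifts and turns the commanded pose from where the row before left it, along the tool's axes as they then stand; what a row does not reach is not made up. A row lasts 1/8 s, in which the tool goes at most 62.5 mm and 10.7 degrees, less where a joint would pass 70% of its speed; a pose out of reach is approached as far as the arm can. A call with a gripper value outside its range is refused whole. "claw" is the opening in per cent of the stroke, from 0 (shut) to 100 (fully open), set as the call begins (left out, the last holds). The fingers move at their own pace and stop on an object; "force" is the grip in N (left out, the last holds). Time passes only in rows, so rows that do not move let the fingers close. It gives the time, the measured TCP pose, the force, the opening and the grip force at its end, in the units of the state.
- read_state(): the state, without advancing time (a new reading comes with each control period).
- get_image(name): name is "side" or "top"; returns the picture (480x640x3 uint8, red, green, blue); there is no depth.
- get_calibration(name): a dict with "intrinsics" (3x3 intrinsics, pixels), "R" (3x3) and "t" (3): a world point X has camera coordinates R X + t. Camera axes: x right, y down, z forward; pixel columns grow to the right and rows downward; lengths in mm; the calibration is good to about 2 mm. A picture is of the moment at which its call begins. get_calibration takes no time and is no camera call.
- close_job(): hands the job in; it is judged then, once.
The state is a dict: "t": time; "joints": joint angles; "joint_velocities": joint speeds; "joint_torque": joint torques, N m; "tool_pos": TCP position; "eef_rot": TCP orientation; "wrist_force": force on the tool from outside, world axes, zero at the start; "wrist_torque": the same for the moment, N m; "gripper_width": finger opening in mm; "finger_force": force on a finger pad.
Only numpy, scipy, OpenCV 4.12 (cv2) and the standard library are available. Lean on these libraries where they do the work, as an engineer would, in place of code of your own. Each camera call takes 0.05 s, during which the arm holds its last target. There are 200 camera calls.

## Working session

There is one attempt and no reset: what is moved stays moved. The work goes in short steps, Python scripts to look and compute and a tool call to move; the robot and the scene stay as the last step left them, time stands still between calls to the robot, and variables do not carry over. Pictures are saved under pics/ and viewed, at most 10 in all, crops included, and the job is handed in when it is done.

Besides the shell and the picture viewer there is one more tool, called after "Request:" as a command line: name --pt "numbers of a row" for each row, then --argument value for the rest. step_arm: Moves the arm, as the interface text tells. Its arguments: {"type":"object","properties":{"rows":{"type":"array","items":{"type":"array","items":{"type":"number"}}},"claw":{"type":"number"},"force":{"type":"number"}},"required":["rows"]}

```bash
mkdir -p pics; ls; python3 - <<'E'
from bench import *
import cv2
for n in("side","top"):
    im=get_image(n); cv2.imwrite(f"pics/{n}0.png",im[:,:,::-1])
    c=get_calibration(n); print(n,c)
print(read_state())
E
```

```text
pics
side {'intrinsics': array([[524.91249601,   0.        , 313.68433478],
       [  0.        , 524.91249601, 237.9819434 ],
       [  0.        ,   0.        ,   1.        ]]), 'R': array([[-0.95257168, -0.30415962,  0.00970126],
       [-0.19368616,  0.58138432, -0.79023917],
       [ 0.23471869, -0.75463846, -0.61272174]]), 't': array([488.1396256 , 211.73845885, 868.49870992])}
top {'intrinsics': array([[562.78823893,   0.        , 316.53587404],
       [  0.        , 562.78823893, 239.60200574],
       [  0.        ,   0.        ,   1.        ]]), 'R': array([[-0.01466495, -0.99985193,  0.00900343],
       [-0.98665633,  0.01300998, -0.16229608],
       [ 0.16215492, -0.01126335, -0.98670103]]), 't': array([ -59.67264894,  525.47262205, 1329.25159289])}
{'t': 0.1, 'joints': array([-1.25094223,  0.32176528, -0.07007621,  1.45154179,  0.02259111,
        1.37079448, -0.05687961]), 'joint_velocities': array([-0.0017171 , -0.0009487 , -0.00066018, -0.00263535,  0.00040506,
        0.00093822, -0.00147174]), 'joint_torque': array([ 5.62859839e-06, -4.94874072e+01, -3.83984791e-01, -3.15207160e+01,
        1.28970869e-02,  7.43919489e-03, -2.75822778e-06]), 'tool_pos': array([195.55300927, 619.3490303 , 208.32780463]), 'eef_rot': array([-4.78322514e-01, -3.10478571e+00,  2.69090803e-03]), 'wrist_force': array([ 0.51019575, -0.52643857,  0.52127622]), 'wrist_torque': array([-0.05372164,  0.00285619, -0.00582146]), 'finger_force': 0.0, 'gripper_width': 85.37697768934665}
```

View pics/side0.png

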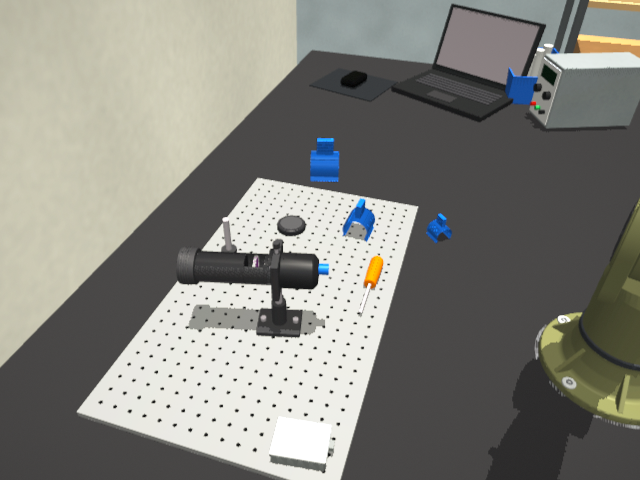

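View pics/top0.png

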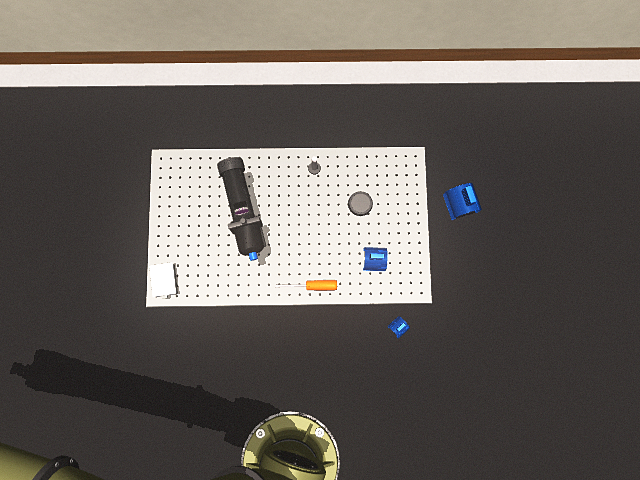

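Candidates (top/side pixel): large cover (462,202)/(325,162), off the board; mid-size cover (376,259)/(360,222), on the breadboard; small cover (400,327)/(439,228), off the board; there is also a blue knob on the detector (253,256). I choose the middle one on the breadboard, and check it in a close crop.

```bash
python3 - <<'E'
import cv2,numpy as np
t=cv2.imread("pics/top0.png");s=cv2.imread("pics/side0.png")
r=lambda im,x,y,w,h,k:cv2.resize(im[y:y+h,x:x+w],None,fx=k,fy=k,interpolation=cv2.INTER_CUBIC)
a=r(t,205,150,75,120,5)   # 375x600
b=r(s,170,220,170,120,2.5) # 425x300
c=r(t,355,240,42,36,5) # 210x180
d=r(s,335,190,50,60,3.5)
out=np.zeros((600,800,3),np.uint8)
out[:600,:375]=a; out[:300,375:800]=b; out[310:310+c.shape[0],380:380+c.shape[1]]=c; out[310:310+d.shape[0],600:600+d.shape[1]]=d
cv2.imwrite("pics/crop1.png",out)
E
```

```text
(no output)
```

View pics/crop1.png

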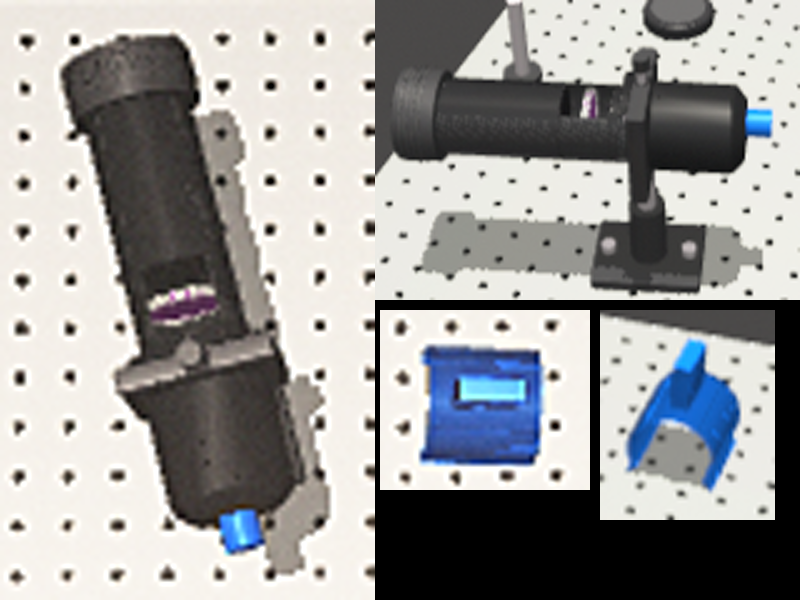

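The close crop confirms the mid-size cover: about 24 px (54 mm) long, rib top at full-image (377,256), standing on the board. The tube's free end points away from the robot and the plate faces back toward it. Now measuring.

```bash
cat > h.py <<'E'
import numpy as np,cv2
from bench import *
class Cam:
    def __init__(s,n):
        c=get_calibration(n);s.K,s.R,s.t=(np.array(c[k]) for k in("intrinsics","R","t"));s.C=-s.R.T@s.t
    def ray(s,p):
        p=np.atleast_2d(p);d=np.c_[p,np.ones(len(p))]@np.linalg.inv(s.K).T@s.R;return d/np.linalg.norm(d,axis=1)[:,None]
    def plane(s,p,z):
        d=s.ray(p);return s.C+d*((z-s.C[2])/d[:,2])[:,None]
    def proj(s,X):
        q=(np.atleast_2d(X)@s.R.T+s.t)@s.K.T;return q[:,:2]/q[:,2:]
top,side=Cam("top"),Cam("side")
E
cat > m1.py <<'E'
from h import *
T=cv2.imread("pics/top0.png");S=cv2.imread("pics/side0.png")
gt,gs=[cv2.cvtColor(i,6).astype(float) for i in(T,S)]
def cross(v,i0,step,th):   # from dark index i0 outward until v>th, subpixel
    i=i0
    while v[i]<th:i+=step
    return i-step*(v[i]-th)/(v[i]-v[i-step])
L=[];R=[]
for r in range(178,212):
    m=int(237+(r-170)*.2);L.append((cross(gt[r],m,-1,110),r));R.append((cross(gt[r],m,1,95),r))
U=[];D=[]
for c in list(range(204,218))+list(range(240,252)):U.append((c,cross(gs[:,c],267,-1,110)))
for c in range(204,262):D.append((c,cross(gs[:,c],267,1,110)))
def pl(cam,P):
    P=np.array(P,float)
    for _ in range(3):
        vx,vy,x,y=cv2.fitLine(P.astype(np.float32),cv2.DIST_HUBER,0,.01,.01).ravel()
        e=np.abs((P-[x,y])@[-vy,vx]);P=P[e<max(2*np.median(e),.3)]
    print("line",x,y,vx,vy,"res",e.mean(),len(P))
    a=cam.ray([[x-20*vx,y-20*vy],[x+20*vx,y+20*vy]]);n=np.cross(a[0],a[1]);return n/np.linalg.norm(n)
def bis(cam,A,B):
    a,b=pl(cam,A),pl(cam,B)
    if a@b<0:b=-b
    n=a+b;n/=np.linalg.norm(n);return n,np.arccos(a@b)/2
nt,ht=bis(top,L,R);ns,hs=bis(side,U,D)
d=np.cross(nt,ns);d/=np.linalg.norm(d)
if d[0]>0:d=-d
P=np.linalg.lstsq(np.array([nt,ns,d]),np.array([nt@top.C,ns@side.C,d@np.array([600,100,120.])]),rcond=None)[0]
print("axis P",P,"dir",d,"yaw",np.arctan2(d[1],d[0]))
for c,hh in((top,ht),(side,hs)):
    w=P-c.C;w-=d*(w@d);print("radius est",np.linalg.norm(w)*np.sin(hh))
# features in the top view: plate top front edge ends, lens cell edge
z=P[2];dxy=d[:2]/np.linalg.norm(d[:2])
f=lambda p:np.array([205+p[0]/5,150+p[1]/5])
for nm,p,zz in(("plate top edge L",(118,375),z+36),("plate edge R",(270,340),z+36),("cell edge L",(82,125),z),("cell R",(196,100),z),("window far mid",(178,263),z+23),("hood edge",(195,340),z+34)):
    X=top.plane(f(p),zz)[0];print(nm,X,"s",(X[:2]-P[:2])@dxy)
# cover
hsv=cv2.cvtColor(T,cv2.COLOR_BGR2HSV);roi=np.zeros(gt.shape,np.uint8);roi[240:276,355:397]=1
m=((hsv[...,0]>85)&(hsv[...,0]<130)&(hsv[...,1]>100)).astype(np.uint8)*roi
b=(m&(hsv[...,2]>200)).astype(np.uint8)
for nm,k,zz in(("rib top",b,88),("cover",m,45)):
    pts=np.argwhere(k)[:,::-1].astype(np.float32);rc=cv2.minAreaRect(pts);print(nm,len(pts),pts.mean(0),rc)
    X=top.plane(pts.astype(float),zz);q=cv2.minAreaRect(X[:,:2].astype(np.float32));print("  world",X.mean(0),q)
E
python3 m1.py
```

```text
line 225.66704 191.3 0.24456598 0.9696326 res 0.13194632779197657 27
line 248.3035 192.4 0.24547534 0.96940285 res 0.0684238991797361 27
line 224.66667 251.906 0.9990708 0.043098137 res 0.06723765494236182 24
line 227.6 282.20163 0.9988816 0.047282405 res 0.0713199206217258 52
axis P [597.87434242 108.68443805 140.97493087] dir [-0.96939635 -0.24547745  0.00339591] yaw -2.8935790145894464
radius est 23.975509535833545
radius est 24.2492216714722
plate top edge L [537.77267302 127.86505459 176.97493087] s 53.55423919534637
plate edge R [552.65036214  60.95865457 176.97493087] s 55.55588542266936
cell edge L [662.13841913 150.95912532 140.97493087] s -72.67526300278486
cell R [673.41942617  98.59984504 140.97493087] s -70.75799658703728
window far mid [591.07572619 103.4486259  163.97493087] s 7.87587299784376
hood edge [553.48643341  94.30131831 174.97493087] s 46.560477131915995
rib top 124 [376.2903 257.2097] ((375.9257507324219, 259.7574462890625), (19.005210876464844, 21.79131317138672), 84.2894058227539)
  world [ 473.49426331 -206.17205665   88.        ] ((467.44671630859375, -205.1905059814453), (45.262184143066406, 51.38660430908203), 4.038878917694092)
cover 494 [375.1984 259.1741] ((374.5, 259.0), (22.0, 23.0), 90.0)
  world [ 474.3787845  -208.44665306   45.        ] ((474.9095458984375, -206.84500122070312), (55.64704895019531, 54.674781799316406), 88.01077270507812)
```

```bash
python3 - <<'E'
from h import *
T=cv2.imread("pics/top0.png");S=cv2.imread("pics/side0.png")
for g in(130,160,190):
    m=np.zeros(T.shape[:2],np.uint8);r=T[240:276,355:397];m[240:276,355:397]=((r[...,1]>g)&(r[...,2]<120)).astype(np.uint8)
    n,l,st,ce=cv2.connectedComponentsWithStats(m);i=1+st[1:,4].argmax()
    p=np.argwhere(l==i)[:,::-1].astype(float);q=p-p.mean(0);w,V=np.linalg.eigh(q.T@q)
    a=p.mean(0);v=V[:,1];X=top.plane([a,a+v*8,a-v*8],88);e=X[1]-X[2]
    print(g,st[i],a,X[0],"rib yaw",np.arctan2(e[1],e[0]))
# side: rib top centre
m=np.zeros(S.shape[:2],np.uint8);r=S[190:250,335:385];m[190:250,335:385]=((r[...,1]>110)&(r[...,2]<60)&(r[...,0]>180))
print(cv2.boundingRect(m),"proj rib top",side.proj([X[0]]),"grip corner",)
s=read_state()
from scipy.spatial.transform import Rotation as Ro
Rm=Ro.from_rotvec(s["eef_rot"]).as_matrix();print(Rm.round(3),s["tool_pos"])
print("to rib (tool axes), xy:",Rm.T@(np.array([X[0][0],X[0][1],s['tool_pos'][2]])-s["tool_pos"]))
E
```

```text
130 [371 253  12   4  24] [377.66666667 254.29166667] [ 480.34907458 -209.6262556    88.        ] rib yaw 1.3236468889914361
160 [374 254   9   3  18] [379.05555556 254.72222222] [ 479.28455713 -212.86018289   88.        ] rib yaw 1.397640202619908
190 [374 254   9   3  18] [379.05555556 254.72222222] [ 479.28455713 -212.86018289   88.        ] rib yaw 1.397640202619908
(345, 199, 28, 41) proj rib top [[360.58388513 202.08388047]] grip corner
[[-0.954  0.301 -0.   ]
 [ 0.301  0.954 -0.002]
 [-0.    -0.002 -1.   ]] [195.55300927 619.3490303  208.32780463]
to rib (tool axes), xy: [-521.05035991 -708.22361772    1.26313119]
```

Request:
step_arm --pt "-0.0425 -0.0286 -0.007 0" --pt "-0.0425 -0.0286 -0.007 0" --pt "-0.0425 -0.0286 -0.007 0" --pt "-0.0425 -0.0286 -0.007 0" --pt "-0.0425 -0.0286 -0.007 0" --pt "-0.0425 -0.0286 -0.007 0" --pt "-0.0425 -0.0286 -0.007 0" --pt "-0.0425 -0.0286 -0.007 0" --pt "-0.0179 -0.0477 0 0" --pt "-0.0179 -0.0477 0 0" --pt "-0.0179 -0.0477 0 0" --pt "-0.0179 -0.0477 0 0" --pt "-0.0179 -0.0477 0 0" --pt "-0.0179 -0.0477 0 0" --pt "-0.0179 -0.0477 0 0" --pt "-0.0179 -0.0477 0 0" --pt "-0.0179 -0.0477 0 0" --pt "-0.0179 -0.0477 0 0" --pt "0 0 0 0" --pt "0 0 0 0"

```text
t: 2.6
tool_pos: [478.1, -208.7, 264.9]
eef_rot: [-0.478, -3.104, -0.001]
wrist_force: [-0.2, 0.7, -0.7]
gripper_width: 85.2
finger_force: 0.0
```

Request:
step_arm --pt "0 0 0 0.167" --pt "0 0 0 0.167" --pt "0 0 0 0.167" --pt "0 0 0 0.167" --pt "0 0 0 0.167" --pt "0 0 0 0.167" --pt "0 0 0 0.167" --pt "0 0 0 0.167" --pt "0 0 0 0" --pt "0 0 0 0"

```text
t: 3.85
tool_pos: [478.4, -208.3, 265.2]
eef_rot: [-2.294, -2.146, -0.001]
wrist_force: [0.3, 0.1, -0.5]
gripper_width: 85.6
finger_force: 0.0
```

Request:
step_arm --pt "0 0 0.036 0" --pt "0 0 0.036 0" --pt "0 0 0.036 0" --pt "0 0 0.036 0" --pt "0 0 0 0" --pt "0 0 0 0" --claw 60

```text
t: 4.6
tool_pos: [479.0, -209.7, 122.6]
eef_rot: [2.297, 2.141, 0.001]
wrist_force: [-0.4, -1.0, 0.4]
gripper_width: 51.5
finger_force: 0.0
```

```bash
python3 - <<'E'
from h import *
s=get_image("side")[:,:,::-1];t=get_image("top")[:,:,::-1]
cv2.imwrite("pics/s1.png",s);cv2.imwrite("pics/t1.png",t)
r=lambda im,x,y,w,h,k:cv2.resize(im[y:y+h,x:x+w],None,fx=k,fy=k,interpolation=cv2.INTER_CUBIC)
cv2.imwrite("pics/c2.png",np.hstack([r(s,290,120,140,150,2.8),r(t,305,190,140,150,2.8)]))
E
```

```text
(no output)
```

View pics/c2.png

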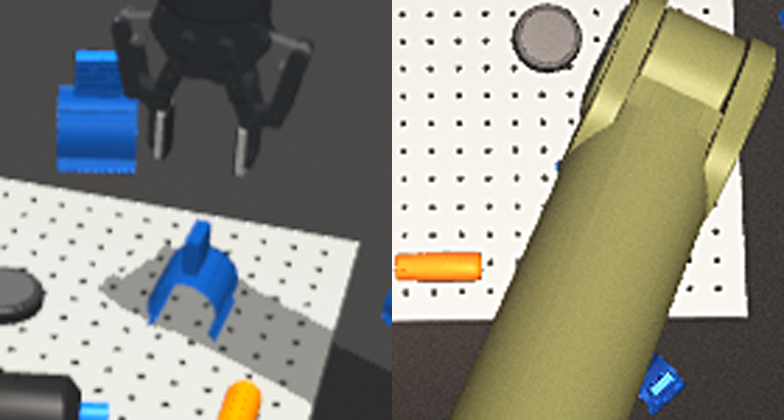

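Request:
step_arm --pt "0 0 0.017 0" --pt "0 0 0.017 0" --pt "0 0 0.016 0" --pt "0 0 0 0" --pt "0 0 0 0" --claw 30

```text
t: 5.32
tool_pos: [478.2, -209.7, 71.3]
eef_rot: [2.299, 2.141, -0.0]
wrist_force: [0.7, 0.3, -0.1]
gripper_width: 25.8
finger_force: 0.0
```

Request:
step_arm --pt "0 0 0 0" --pt "0 0 0 0" --pt "0 0 0 0" --pt "0 0 0 0" --pt "0 0 0 0" --pt "0 0 0 0" --pt "0 0 0 0" --pt "0 0 0 0" --claw 0 --force 60

```text
t: 6.32
tool_pos: [478.2, -209.4, 71.3]
eef_rot: [2.299, 2.141, 0.0]
wrist_force: [-0.1, -0.1, -0.0]
gripper_width: 0.1
finger_force: 0.0
```

```bash
python3 - <<'E'
from h import *
s=get_image("side")[:,:,::-1];t=get_image("top")[:,:,::-1]
cv2.imwrite("pics/s2.png",s);cv2.imwrite("pics/t2.png",t)
r=lambda im,x,y,w,h,k:cv2.resize(im[y:y+h,x:x+w],None,fx=k,fy=k,interpolation=cv2.INTER_CUBIC)
cv2.imwrite("pics/c3.png",r(s,300,130,130,130,4.6))
print(read_state()["tool_pos"],[side.proj([[478,-209,z]]).round(1) for z in(63,71,88)])
E
```

```text
[ 478.19935035 -209.41676721   71.31277697] [array([[360. , 213.1]]), array([[360.2, 210. ]]), array([[360.7, 203.2]])]
```

View pics/c3.png

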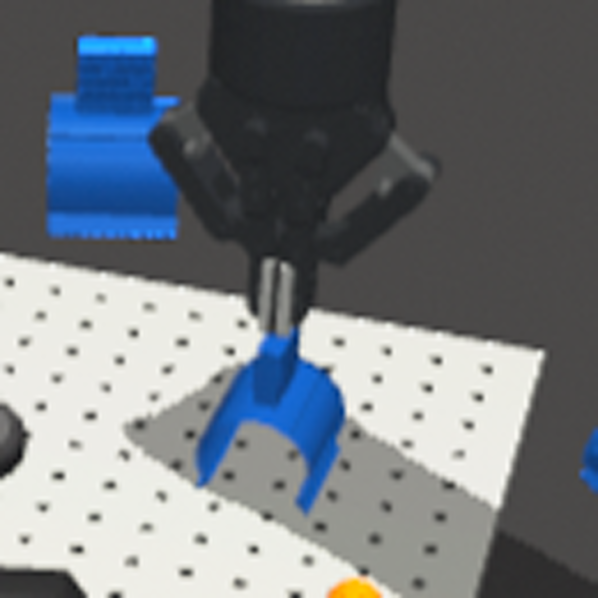

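```bash
python3 - <<'E'
from h import *
s=cv2.imread("pics/s2.png")
r=s[165:235,325:395]
r=np.clip(255*(r/255.)**.5,0,255).astype(np.uint8)
r=cv2.resize(r,None,fx=8,fy=8,interpolation=cv2.INTER_NEAREST)
cv2.imwrite("pics/c4.png",r)
E
```

```text
(no output)
```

View pics/c4.png

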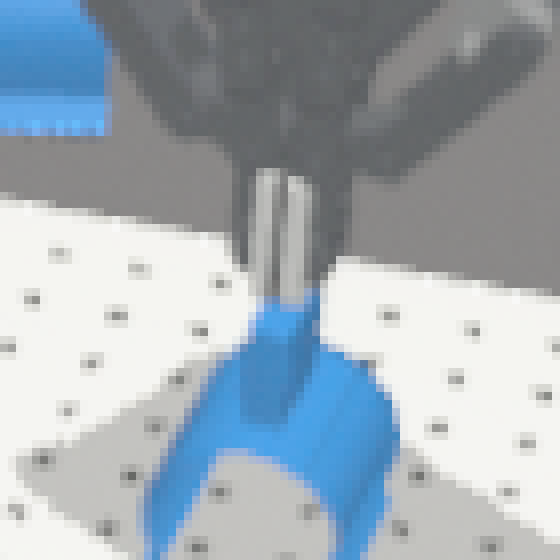

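The picture shows the shut pads ending at about (360,203), right at the rib's top. They seem about 25 mm higher than reported (or behind the rib). I'll open and feel my way down.

Request:
step_arm --pt "0 0 0 0" --pt "0 0 0 0" --pt "0 0 0 0" --pt "0 0 0.002 0" --pt "0 0 0.002 0" --pt "0 0 0.002 0" --pt "0 0 0 0" --claw 35

```text
t: 7.3
tool_pos: [478.0, -209.4, 65.1]
eef_rot: [-2.299, -2.141, 0.0]
wrist_force: [-0.2, 0.6, -0.5]
gripper_width: 29.8
finger_force: 0.0
```

Request:
step_arm --pt "0 0 0.002 0" --pt "0 0 0.002 0" --pt "0 0 0 0"

```text
t: 7.68
tool_pos: [478.0, -209.4, 61.1]
eef_rot: [-2.299, -2.141, 0.0]
wrist_force: [0.9, -0.7, 0.1]
gripper_width: 30.1
finger_force: 0.0
```

Request:
step_arm --pt "0 0 0.002 0" --pt "0 0 0.002 0" --pt "0 0 0 0"

```text
t: 8.05
tool_pos: [478.0, -209.4, 57.1]
eef_rot: [-2.299, -2.141, 0.0]
wrist_force: [0.4, 0.6, 0.6]
gripper_width: 29.6
finger_force: 0.0
```

Request:
step_arm --pt "0 0 0 0" --pt "0 0 0 0" --pt "0 0 0 0" --pt "0 0 0 0" --pt "0 0 0 0" --pt "0 0 0 0" --claw 0 --force 20

```text
t: 8.8
tool_pos: [478.2, -209.5, 57.4]
eef_rot: [2.299, 2.141, 0.0]
wrist_force: [-0.4, -0.3, 1.2]
gripper_width: 11.1
finger_force: 25.7
```

```bash
python3 - <<'E'
from h import *
s=get_image("side")[:,:,::-1]
cv2.imwrite("pics/s3.png",s)
r=s[165:235,325:395]
r=np.clip(255*(r/255.)**.5,0,255).astype(np.uint8)
cv2.imwrite("pics/c5.png",cv2.resize(r,None,fx=8,fy=8,interpolation=cv2.INTER_NEAREST))
E
```

```text
(no output)
```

View pics/c5.png

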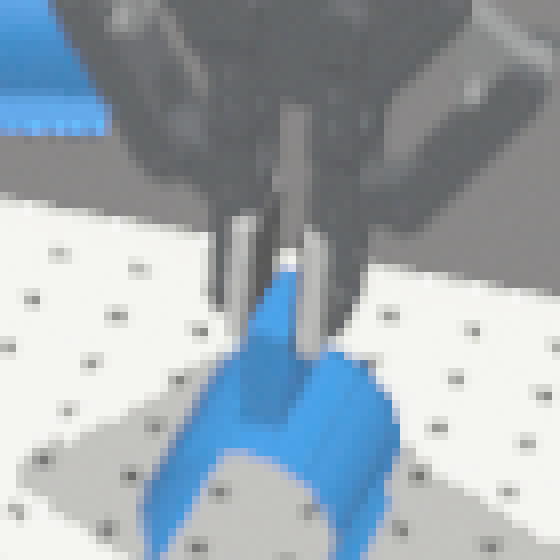

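The fingers now grip the rib's top part (width 11 mm), so the real tips are about 26 mm above what the pose suggests. I'll deepen the grasp by feel.

Request:
step_arm --pt "0 0 0 0" --pt "0 0 0 0" --pt "0 0 0 0" --pt "0 0 0.003 0" --pt "0 0 0.003 0" --pt "0 0 0.002 0" --pt "0 0 0 0" --claw 30

```text
t: 9.72
tool_pos: [478.0, -209.4, 49.1]
eef_rot: [-2.299, -2.141, 0.0]
wrist_force: [0.7, -0.8, 1.0]
gripper_width: 25.6
finger_force: 0.0
```

Request:
step_arm --pt "0 0 0.002 0" --pt "0 0 0.001 0" --pt "0 0 0 0"

```text
t: 10.1
tool_pos: [478.2, -209.4, 46.3]
eef_rot: [-2.299, -2.141, -0.0]
wrist_force: [0.2, -0.6, -1.1]
gripper_width: 26.1
finger_force: 0.0
```

Request:
step_arm --pt "0 0 0 0" --pt "0 0 0 0" --pt "0 0 0 0" --pt "0 0 0 0" --pt "0 0 0 0" --pt "0 0 0 0" --claw 0 --force 60

```text
t: 10.85
tool_pos: [478.3, -209.5, 46.5]
eef_rot: [2.299, 2.141, 0.0]
wrist_force: [-1.1, 0.4, 2.2]
gripper_width: 10.7
finger_force: 61.0
```

Request:
step_arm --pt "0 0 -0.01 0" --pt "0 0 -0.03 0" --pt "0 0 -0.04 0" --pt "0 0 -0.04 0" --pt "0 0 -0.04 0" --pt "0 0 -0.04 0" --pt "0 0 0 0" --pt "0.0411 0.0132 0 0" --pt "0.0411 0.0132 0 0" --pt "0.0411 0.0132 0 0" --pt "0.0411 0.0132 0 0" --pt "0.0411 0.0132 0 0" --pt "0.0411 0.0132 0 0" --pt "0.0411 0.0132 0 0" --pt "0.0411 0.0132 0 0" --pt "0 0 0 0" --pt "0 0 0 0"

```text
t: 12.98
tool_pos: [606.2, 110.0, 245.2]
eef_rot: [2.3, 2.14, -0.004]
wrist_force: [-0.8, -0.6, -0.4]
gripper_width: 10.8
finger_force: 60.7
```

Request:
step_arm --pt "0 0 0 0.156" --pt "0 0 0 0.156" --pt "0 0 0 0.157" --pt "0 0 0 0.157" --pt "0 0 0 0.157" --pt "0 0 0 0.157" --pt "0 0 0 0.156" --pt "0 0 0 0.156" --pt "0 0 0 0" --pt "0 0 0 0" --pt "0 0 0 0"

```text
t: 14.35
tool_pos: [606.7, 110.6, 246.4]
eef_rot: [-3.117, -0.39, -0.0]
wrist_force: [-0.8, 0.6, -1.0]
gripper_width: 10.7
finger_force: 60.7
```

```bash
python3 - <<'E'
from h import *
s=get_image("side")[:,:,::-1];t=get_image("top")[:,:,::-1]
cv2.imwrite("pics/s4.png",s);cv2.imwrite("pics/t4.png",t)
r=lambda im,x,y,w,h,k:cv2.resize(im[y:y+h,x:x+w],None,fx=k,fy=k,interpolation=cv2.INTER_CUBIC)
cv2.imwrite("pics/c6.png",np.hstack([r(s,160,140,180,200,2.9)[:560],r(t,190,140,90,200,2.9)[:560]]))
print(read_state())
E
```

```text
{'t': 14.45, 'joints': array([-0.79685907,  0.27374176,  0.70692735,  1.506412  , -0.17847834,
        1.42710722, -1.40516328]), 'joint_velocities': array([-0.00315399,  0.00096747, -0.00022392, -0.00144232, -0.00094672,
        0.00146122, -0.00447873]), 'joint_torque': array([ 6.57579093e-02, -3.90414977e+01,  5.94062537e+00, -3.15384686e+01,
        2.05157750e-02,  3.90422283e-03,  1.05434947e-02]), 'tool_pos': array([606.77271738, 110.85606433, 246.34953914]), 'eef_rot': array([-3.11726903e+00, -3.89200561e-01, -2.77158474e-05]), 'wrist_force': array([ 0.19642497, -0.67168005,  0.84117974]), 'wrist_torque': array([-0.01216822, -0.04176299,  0.01045162]), 'finger_force': 60.67414999008179, 'gripper_width': 10.241249137362855}
```

View pics/c6.png

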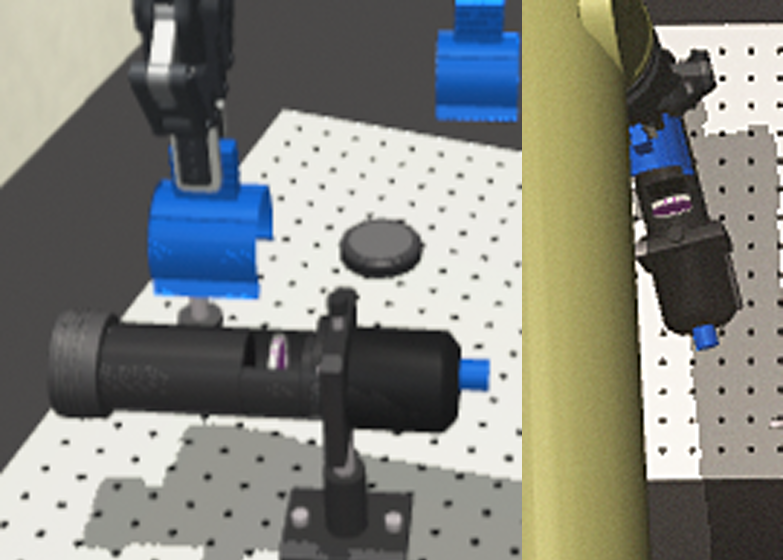

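```bash
python3 - <<'E'
from h import *
S=cv2.imread("pics/s4.png");T=cv2.imread("pics/t4.png")
b=lambda I:((I[...,0].astype(int)-I[...,2]>60)&(I[...,0]>90)).astype(np.uint8)
m=b(S);m[:, :205]=0;m[:,260:]=0;m[255:]=0;m[:195]=0
cols=range(216,248);low=np.array([(c,np.nonzero(m[:,c])[0].max()+.5) for c in cols],float)
k=np.polyfit(low[:,0],low[:,1],1);ys=np.nonzero(m[236:240].max(0))[0];print("lip line",k,"cols",ys.min(),ys.max())
d=np.array([-.9694,-.2455]);n=np.array([.2455,-.9694]);P=np.array([597.87,108.68])
for z in(208,212,216):
    X=side.plane([[c,np.polyval(k,c)] for c in(ys.min(),ys.max()+1)],z)
    q=X[:,:2]-P;e=X[0]-X[1];print(z,X.round(1).tolist(),"s",q@d,"lat",q@n,"yaw",np.arctan2(e[1],e[0]))
m=b(T);m[:,:225]=0;m[:,262:]=0;m[:165]=0;m[210:]=0
Rr=[]
for r in range(184,196):
    c=np.nonzero(m[r])[0]
    if len(c):Rr.append((c.max()+1,r))
print("top right edge",Rr)
X=top.plane(np.array(Rr,float),232);print("lat@232",((X[:,:2]-P)@n).round(1),"s",((X[:,:2]-P)@d).round(1))
print("axis target tool lat",(np.array([606.77,110.86])-P)@n,"s",(np.array([606.77,110.86])-P)@d)
E
```

```text
lip line [3.79398827e-02 2.33435667e+02] cols 213 249
208 [[628.9, 137.1, 208.0], [575.1, 122.8, 208.0]] s [-37.04715542  18.58199755] lat [-19.96503173 -19.27431754] yaw 0.26045037553069783
212 [[626.2, 141.6, 212.0], [572.9, 127.4, 212.0]] s [-35.54101698  19.63097567] lat [-24.95518671 -24.27014881] yaw 0.260450375530697
216 [[623.5, 146.1, 216.0], [570.6, 132.0, 216.0]] s [-34.03487854  20.67995379] lat [-29.9453417  -29.26598008] yaw 0.2604503755306981
top right edge [(np.int64(245), 184), (np.int64(245), 185), (np.int64(246), 186), (np.int64(246), 187), (np.int64(246), 188), (np.int64(246), 189), (np.int64(247), 190), (np.int64(247), 191), (np.int64(247), 192), (np.int64(247), 193), (np.int64(248), 194), (np.int64(248), 195)]
lat@232 [26.5 26.  27.5 27.  26.5 25.9 27.5 26.9 26.4 25.9 27.4 26.9] s [-11.6  -9.5  -6.8  -4.7  -2.5  -0.4   2.3   4.4   6.5   8.6  11.3  13.4]
axis target tool lat 0.07165800000000147 s -9.162849999999976
```

Request:
step_arm --pt "0 0 0.014 0" --pt "0 0 0.014 0" --pt "0 0 0.014 0" --pt "0 0 0.014 0" --pt "0 0 0 0" --pt "0 0 0.002 0" --pt "0 0 0.002 0" --pt "0 0 0 0"

```text
t: 15.45
tool_pos: [607.0, 111.1, 186.6]
eef_rot: [-3.117, -0.388, -0.001]
wrist_force: [-0.6, 0.1, 0.4]
gripper_width: 10.7
finger_force: 60.7
```

Request:
step_arm --pt "0 0 0.002 0" --pt "0 0 0.002 0" --pt "0 0 0 0"

```text
t: 15.82
tool_pos: [607.1, 110.4, 182.4]
eef_rot: [3.117, 0.388, 0.001]
wrist_force: [0.0, -0.6, 0.7]
gripper_width: 10.7
finger_force: 60.8
```

Request:
step_arm --pt "0 0 0.002 0" --pt "0 0 0.002 0" --pt "0 0 0 0"

```text
t: 16.2
tool_pos: [607.6, 110.4, 179.2]
eef_rot: [3.117, 0.387, 0.003]
wrist_force: [0.5, -2.6, 4.8]
gripper_width: 10.7
finger_force: 61.6
```

Request:
step_arm --pt "0 0.0005 0.001 0" --pt "0 0 0.002 0" --pt "0 0 0 0"

```text
t: 16.58
tool_pos: [608.0, 110.3, 176.8]
eef_rot: [-3.117, -0.388, -0.004]
wrist_force: [0.2, -1.7, 7.6]
gripper_width: 10.5
finger_force: 61.8
```

Request:
step_arm --pt "0 0 0.002 0" --pt "0 0 0.001 0" --pt "0 0 0 0"

```text
t: 16.95
tool_pos: [608.3, 110.4, 174.2]
eef_rot: [-3.117, -0.388, -0.005]
wrist_force: [0.0, -2.5, 8.6]
gripper_width: 10.7
finger_force: 62.1
```

Request:
step_arm --pt "0 0.0006 0.002 0" --pt "0 0 0.001 0" --pt "0 0 0 0"

```text
t: 17.32
tool_pos: [608.6, 110.2, 171.2]
eef_rot: [-3.117, -0.388, -0.006]
wrist_force: [1.0, -0.4, 8.3]
gripper_width: 10.6
finger_force: 62.1
```

Request:
step_arm --pt "0 0 0.002 0" --pt "0 0 0.001 0" --pt "0 0 0 0"

```text
t: 17.7
tool_pos: [608.5, 110.2, 167.9]
eef_rot: [-3.117, -0.388, -0.006]
wrist_force: [1.0, -1.4, 6.7]
gripper_width: 10.8
finger_force: 61.9
```

Request:
step_arm --pt "0 0 0.002 0" --pt "0 0 0.001 0" --pt "0 0 0 0"

```text
t: 18.08
tool_pos: [608.2, 110.1, 164.2]
eef_rot: [-3.117, -0.388, -0.004]
wrist_force: [2.9, -1.4, 4.8]
gripper_width: 10.8
finger_force: 61.4
```

Request:
step_arm --pt "0 0 0.002 0" --pt "0 0 0.002 0" --pt "0 0 0 0"

```text
t: 18.45
tool_pos: [606.7, 109.7, 158.2]
eef_rot: [3.117, 0.388, -0.002]
wrist_force: [3.6, -1.7, -2.1]
gripper_width: 10.6
finger_force: 60.6
```

Request:
step_arm --pt "0 0 0.001 0" --pt "0 0 0.001 0" --pt "0 0 0 0"

```text
t: 18.82
tool_pos: [606.4, 109.7, 156.6]
eef_rot: [3.117, 0.388, -0.003]
wrist_force: [1.0, -2.7, -3.9]
gripper_width: 10.5
finger_force: 60.5
```

Request:
step_arm --pt "0 0 0.001 0" --pt "0 0 0.001 0" --pt "0 0 0 0"

```text
t: 19.2
tool_pos: [606.7, 109.7, 155.0]
eef_rot: [3.117, 0.388, -0.002]
wrist_force: [-0.9, -2.6, -2.9]
gripper_width: 10.2
finger_force: 60.4
```

Request:
step_arm --pt "0 0.0005 0.001 0" --pt "0 0 0 0" --pt "0 0 0 0"

```text
t: 19.58
tool_pos: [607.0, 109.6, 154.1]
eef_rot: [-3.117, -0.388, 0.001]
wrist_force: [-1.0, -1.8, -2.7]
gripper_width: 10.3
finger_force: 60.4
```

Request:
step_arm --pt "0 0 0.0007 0" --pt "0 0 0 0" --pt "0 0 0 0"

```text
t: 19.95
tool_pos: [607.2, 109.6, 153.6]
eef_rot: [-3.117, -0.388, -0.0]
wrist_force: [0.4, -2.3, -1.6]
gripper_width: 11.0
finger_force: 60.5
```

Request:
step_arm --pt "0 0 0.0007 0" --pt "0 0 0 0" --pt "0 0 0 0"

```text
t: 20.32
tool_pos: [607.4, 109.6, 153.0]
eef_rot: [-3.117, -0.388, -0.001]
wrist_force: [0.2, -1.7, -1.2]
gripper_width: 10.6
finger_force: 60.6
```

Request:
step_arm --pt "0 0.0003 0.0006 0" --pt "0 0 0 0" --pt "0 0 0 0"

```text
t: 20.7
tool_pos: [607.4, 109.6, 153.0]
eef_rot: [-3.117, -0.389, -0.001]
wrist_force: [-3.4, -1.3, 4.9]
gripper_width: 10.5
finger_force: 61.4
```

Snapped on and landed (vertical force rising). Sliding toward the plate, along tool −x.

Request:
step_arm --pt "0 0 -0.0003 0" --pt "-0.001 0 0 0" --pt "-0.002 0 0 0" --pt "-0.002 0 0 0" --pt "0 0 0 0"

```text
t: 21.32
tool_pos: [603.1, 108.2, 153.0]
eef_rot: [-3.117, -0.388, -0.003]
wrist_force: [4.9, 1.4, 2.2]
gripper_width: 10.6
finger_force: 61.0
```

Request:
step_arm --pt "-0.002 0 0 0" --pt "-0.002 0 0 0" --pt "-0.002 0 0 0" --pt "-0.002 0 0 0" --pt "0 0 0 0"

```text
t: 21.95
tool_pos: [595.0, 106.2, 153.0]
eef_rot: [-3.117, -0.388, -0.002]
wrist_force: [4.6, 1.0, 1.3]
gripper_width: 10.3
finger_force: 61.1
```

Request:
step_arm --pt "-0.002 0 0 0" --pt "-0.002 0 0 0" --pt "-0.002 0 0 0" --pt "-0.002 0 0 0" --pt "-0.002 0 0 0" --pt "-0.002 0 0 0" --pt "0 0 0 0"

```text
t: 22.82
tool_pos: [583.4, 103.2, 153.0]
eef_rot: [-3.117, -0.388, -0.001]
wrist_force: [4.5, 1.2, 3.0]
gripper_width: 10.7
finger_force: 61.2
```

Request:
step_arm --pt "-0.001 0 0 0" --pt "-0.001 0 0 0" --pt "-0.001 0 0 0" --pt "0 0 0 0"

```text
t: 23.32
tool_pos: [580.6, 102.5, 153.0]
eef_rot: [-3.117, -0.388, -0.002]
wrist_force: [4.8, 0.6, 2.7]
gripper_width: 10.8
finger_force: 61.2
```

Request:
step_arm --pt "-0.001 0 0 0" --pt "-0.001 0 0 0" --pt "0 0 0 0"

```text
t: 23.7
tool_pos: [578.7, 102.0, 153.0]
eef_rot: [-3.117, -0.388, -0.002]
wrist_force: [5.1, 0.6, 2.6]
gripper_width: 10.9
finger_force: 61.2
```

Request:
step_arm --pt "-0.001 0 0 0" --pt "-0.001 0 0 0" --pt "0 0 0 0"

```text
t: 24.08
tool_pos: [578.0, 101.9, 153.0]
eef_rot: [-3.117, -0.389, -0.006]
wrist_force: [8.5, 1.6, 0.1]
gripper_width: 10.5
finger_force: 60.8
```

Request:
step_arm --pt "-0.001 0 0 0" --pt "-0.0005 0 0 0" --pt "0 0 0 0"

```text
t: 24.45
tool_pos: [578.0, 101.8, 153.1]
eef_rot: [3.117, 0.389, 0.011]
wrist_force: [12.3, 3.0, -4.0]
gripper_width: 11.3
finger_force: 60.4
```

Request:
step_arm --pt "-0.001 0 0 0" --pt "-0.0005 0 0 0" --pt "0 0 0 0"

```text
t: 24.82
tool_pos: [577.9, 101.8, 153.3]
eef_rot: [-3.117, -0.389, -0.016]
wrist_force: [16.1, 3.2, -5.1]
gripper_width: 10.5
finger_force: 60.1
```

Force rises steeply at x=578. I'll relax the push and check whether that is the plate or the hood's rim.

Request:
step_arm --pt "0.002 0 0 0" --pt "0.002 0 0 0" --pt "0 0 0 0"

```text
t: 25.2
tool_pos: [578.0, 101.8, 153.0]
eef_rot: [-3.117, -0.388, -0.002]
wrist_force: [6.6, 1.1, 2.2]
gripper_width: 10.7
finger_force: 61.2
```

```bash
python3 - <<'E'
from h import *
s=get_image("side")[:,:,::-1];t=get_image("top")[:,:,::-1]
cv2.imwrite("pics/s5.png",s);cv2.imwrite("pics/t5.png",t)
r=lambda im,x,y,w,h,k:cv2.resize(im[y:y+h,x:x+w],None,fx=k,fy=k,interpolation=cv2.INTER_CUBIC)
g=lambda r:np.clip(255*(r/255.)**.6,0,255).astype(np.uint8)
cv2.imwrite("pics/c7.png",g(np.hstack([r(s,220,210,80,100,5.5),r(t,215,170,60,100,5.5)])))
print(read_state()["wrist_force"],read_state()["tool_pos"])
E
```

```text
[5.24420684 0.84124951 2.3722974 ] [577.99684242 101.81746608 152.94974909]
```

View pics/c7.png

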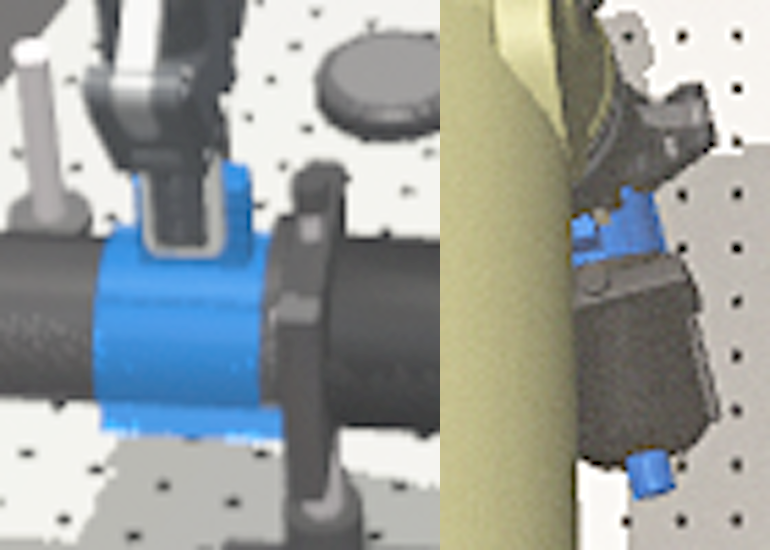

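The lower lip runs up to the plate (crop (285,430)) and the upper end is under the hood, so the cover is home. Releasing and lifting clear.

Request:
step_arm --pt "0 0 0 0" --pt "0 0 0 0" --pt "0 0 0 0" --pt "0 0 0 0" --pt "0 0 0 0" --claw 35

```text
t: 25.92
tool_pos: [577.1, 101.6, 152.6]
eef_rot: [3.117, 0.388, -0.001]
wrist_force: [-0.9, 0.7, -0.2]
gripper_width: 29.5
finger_force: 0.0
```

Request:
step_arm --pt "0 0 -0.005 0" --pt "0 0 -0.01 0" --pt "0 0 -0.02 0" --pt "0 0 -0.03 0" --pt "0 0 -0.03 0" --pt "0 0 -0.03 0" --pt "0 0 -0.03 0" --pt "0.03 0 0 0" --pt "0.03 0 0 0" --pt "0.03 0 0 0" --pt "0.03 0 0 0" --pt "0 0 0 0" --pt "0 0 0 0"

```text
t: 27.55
tool_pos: [693.3, 130.6, 308.6]
eef_rot: [3.117, 0.388, 0.001]
wrist_force: [0.4, -0.4, 0.3]
gripper_width: 29.7
finger_force: 0.0
```

```bash
python3 - <<'E'
from h import *
s=get_image("side")[:,:,::-1];t=get_image("top")[:,:,::-1]
cv2.imwrite("pics/s6.png",s);cv2.imwrite("pics/t6.png",t)
r=lambda im,x,y,w,h,k:cv2.resize(im[y:y+h,x:x+w],None,fx=k,fy=k,interpolation=cv2.INTER_CUBIC)
g=lambda r:np.clip(255*(r/255.)**.6,0,255).astype(np.uint8)
cv2.imwrite("pics/c8.png",g(np.hstack([r(s,220,210,80,100,5.5),r(t,215,170,60,100,5.5)])))
print(read_state()["wrist_force"],read_state()["tool_pos"])
E
```

```text
[-0.54627926 -0.04088658 -0.38976846] [693.04232317 130.61262164 308.92227668]
```

View pics/c8.png

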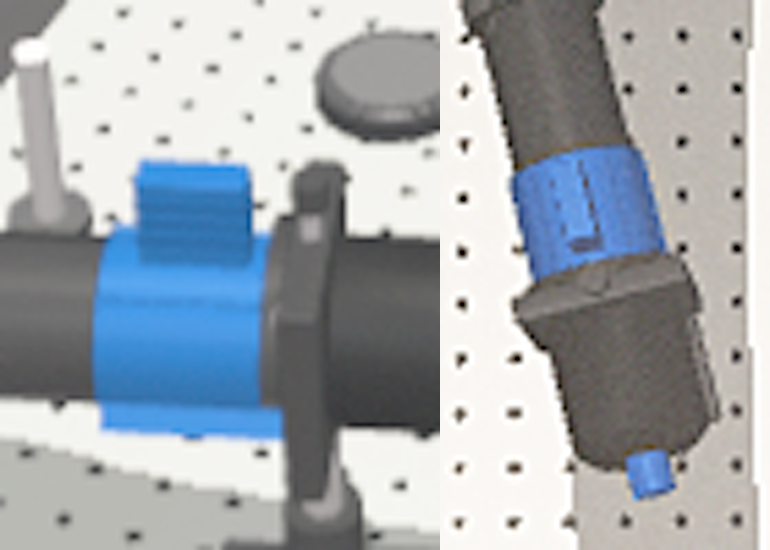

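The cover sits straight on the tube. It closes the window and is against the plate: the visible length is about 45 mm, where a stop at the hood's rim would show about 53 mm. The robot is clear, so I'm handing in.

```bash
python3 -c "
from bench import *
print(close_job())"
```

```text
the job is handed in; nothing more can be done
None
```

The middle-sized blue cover is snapped round the tube, slid under the hood and against the plate; it is released with the arm clear, and the job was handed in at about 28 s. The highest wrist force was about 17 N, the bystanders were not touched as far as I saw, and the hand-in returned no verdict.

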